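# Two-stage press of a relay test jig

### The arm

A 6-joint arm with a two-finger parallel gripper is mounted at the origin on a cart in front of the work surface, level with it; the furniture and walls round the work are solid. World frame = base frame: x ahead of the robot, y to its left, z up, the work surface at z = 0. Lengths are in m, angles in degrees, forces in N, time in s.
With the tool pointing down it reaches from about 0.25 to 0.8 m from the base axis. Payload 3.9 kg.
Tool frame: the origin (TCP) lies at the centre of the arm's flange, where the gripper is bolted on; the fingertips stand 173 mm ahead of it and the grasp point (between the pads) lies 155 mm ahead of it (manip.tip_reach is the distance from the TCP to the fingertips, in m); z points along the fingers, y is the line along which they close (so a half turn about z gives the same grasp; the last joint's range is limited). The gripper opens to 85 mm and grips with 20 to 120 N. Pads are 22 mm wide; open, the fingers measure 114 mm over their backs; the gripper's body (76 mm by 85 mm) begins 54 mm behind the grasp point. The pads swing forward as they close: fully open they stand 13 mm farther back than shut.
Start: joints at [-72.021, 14.897, -7.913, 67.191, 0, 90], TCP at [0.162, -0.499, 0.405] pointing down, gripper open.
Joint ranges: [-159.42, 159.42], [-47.68, 98.78], [-73.54, 78.23], [-108.79, 121.32], [-90, 84.71], [-180, 180]. Speed limits (degrees/s): [147.25, 147.25, 180, 180, 180, 180].

### API

Orientations are given as [roll, pitch, yaw] about the fixed x, y, z axes, in that order (R = Rz(yaw) Ry(pitch) Rx(roll)).
In Python, from bench import get_obs, viewer, order, manip gives the robot as it stands.
- The arm moves only by the tool step_arm, never from a script. Its argument "deltas" is a list of rows, each an object of numbers: "x", "y", "z": the shift along the tool's x, y, z in mm; "wx", "wy", "wz": the turn, a rotation vector about the tool's x, y, z in degrees. In form: [{"x": .., "y": .., "z": .., "wx": .., "wy": .., "wz": ..}, ...]. A call has 1 to 10 rows; each row is the pose to reach, as a shift and turn from the pose commanded when the call began, along the tool's axes at that moment; what a row does not reach only later rows make up. A row lasts 1/12 s, in which the tool goes at most 41.7 mm and 7.16 degrees, less where a joint would pass 70% of its speed; a pose out of reach is approached as far as the arm can. A call with a gripper value outside its range is refused whole. "claw" is the gripper command: -1 is shut, 1 is fully open, values between are in proportion, set as the call begins (left out, the last holds). The fingers move at their own pace and stop on an object; "newtons" is the grip in N (left out, the last holds). Time passes only in rows, so rows that repeat a pose let the fingers close. It gives the time, the measured TCP pose, the force, the opening and the grip force at its end, in the units of the state.
- get_obs(): the state, without advancing time (a new reading comes with each control period).
- viewer.camera(name): name is "scene" or "top" or "wrist"; returns the picture (384x512x3 uint8, blue, green, red); there is no depth.
- viewer.camera_info(name): a dict with "intrinsics" (3x3 intrinsics, pixels), "R" (3x3) and "t" (3): a world point X has camera coordinates R X + t; the wrist camera has in their place "tool_from_camera" (4x4, takes a point from camera to tool coordinates, whose origin is the TCP and whose axes are the flange's). Camera axes: x right, y down, z forward; pixel columns grow to the right and rows downward; lengths in m; the calibration is good to about 2 mm. A picture is of the moment at which its call begins: read the wrist's pose just before it. camera_info takes no time and is no camera call.
- order.sign_off(): hands the job in; it is judged then, once.
The state is a dict: "time_s": time; "joints": joint angles; "dq": joint speeds; "joint_torque": joint torques, N m; "ee_pos": TCP position; "ee_rot": TCP orientation; "ft_force": force on the tool from outside, world axes, zero at the start; "moment": the same for the moment, N m; "width": finger opening in m; "gripper_force": force on a finger pad.
Only numpy, scipy, OpenCV 4.12 (cv2) and the standard library are available. Lean on these libraries where they do the work, as an engineer would, in place of code of your own. Each camera call takes 0.05 s, during which the arm holds its last target. There are 200 camera calls.

### The job

Two sprung test jigs stand on the bench, one loaded with the clear-covered relay, the other with a flat ring coil (a wound ferrite ring). On the jig that holds the relay, press the plunger cap straight down through its soft first stop and on to the firm second stop, hold it fully down for a second, then let it come all the way up again and move clear. Do not press the plunger of the other jig.

Things in the scene. Friction and masses are not known exactly. Their poses are not given: they have to be found in the camera images.
- relay_jig_cap (a point): Top centre of the black mushroom plunger cap (30 mm across, flat top, 152 mm above the bench when up) of the jig that holds the relay (clear cover, 36 mm tall). Pressed, the cap moves straight down, 20 mm in all, and springs back; this point moves with it. Base 96x74 mm, column at the rear, head arm (30 mm wide, top at 119 mm) under the cap.
- ring_jig_cap (a point): The same point on the other jig, of the same build and cap, which holds the wound ferrite ring lying flat (45 mm across, 12 mm tall). Not to be pressed.
- relay_jig_plunger (a joint): First stage of the relay jig's plunger, m: 0 up, 0.012 at the first stop, where its pad meets the relay. Spring about 2 N at the start, 4.5 N at the first stop.
- relay_jig_nest (a joint): Second stage, m: the nest under the relay, 0 up, 0.008 at the firm second stop, sinking together with the plunger cap once the first stop is passed. It starts to give at about 8 N and takes about 14 N when fully down; there it is solid.

How it is judged (in metres and radians):
On the way:
1. the relay jig's plunger is held down well past the first stop, at or near the second stop (value of joint relay_jig_plunger above 0.01 m and value of joint relay_jig_nest above 0.005 m), for 0.4 s.
At the end, for the whole second after the job is handed in: After the press, both stages of the relay jig's plunger are back up (within 2 mm) and the other jig's cap is up where it was (within 5 mm) (value of joint each of relay_jig_plunger, relay_jig_nest below 0.002 m and distance of ring_jig_cap from where it was at the start of the episode below 0.005 m); the robot touches nothing.
It fails at once if the other jig's plunger is pressed by more than 5 mm (distance of ring_jig_cap from where it was at the start of the episode above 0.005 m).
It also fails if it takes over 24 s, if anything falls off the work surface, if the arm or the gripper's body presses on something with over 40 N, if the wrist force passes 120 N, or if a joint passes its speed limit or range.

## Working session

There is one attempt and no reset: what is moved stays moved. The work goes in short steps, Python scripts to look and compute and a tool call to move; the robot and the scene stay as the last step left them, time stands still between calls to the robot, and variables do not carry over. Pictures are saved under pics/ and viewed, at most 10 in all, crops included, and the job is handed in when it is done.

Besides the shell and the picture viewer there is one more tool, called after ">>>" as name([rows], argument=value, ...), one row to a line, values as JSON. step_arm: Moves the arm, as the interface text tells. Its arguments: {"type":"object","properties":{"deltas":{"type":"array"},"claw":{"type":"number"},"newtons":{"type":"number"}},"required":["deltas"]}

```bash
mkdir -p pics; python3 - <<'E'
from bench import get_obs, viewer
import cv2
o=get_obs();print(o)
for n in("scene","top"):
    im=viewer.camera(n);cv2.imwrite(f"pics/{n}0.png",im);i=viewer.camera_info(n);print(n,i)
print(viewer.camera_info("wrist"))
E
```

```text
{'time_s': 0.0, 'joints': array([-7.20198891e+01,  1.49359900e+01, -7.98584320e+00,  6.71907347e+01,
        4.04388094e-04,  9.00016468e+01]), 'dq': array([-0.0547496 , -0.05112714,  0.04365526, -0.02356171, -0.01276343,
       -0.00713042]), 'joint_torque': array([ 5.45373714e-04, -4.05675137e+01,  2.53924835e+01,  1.87740294e-02,
        3.42947260e-05, -3.32253030e-06]), 'ee_pos': array([ 0.16195511, -0.49903257,  0.40386167]), 'ee_rot': array([-1.79887432e+02, -4.01151944e-04,  1.79784633e+01]), 'ft_force': array([-0.24172213,  0.32959437, -0.7182937 ]), 'moment': array([-0.00250853, -0.00306257, -0.00025526]), 'gripper_force': 0.0, 'width': 0.08527002089392201}
scene {'intrinsics': array([[394.50150139,   0.        , 263.06022715],
       [  0.        , 394.50150139, 189.84328835],
       [  0.        ,   0.        ,   1.        ]]), 'R': array([[-0.99994489,  0.00738917, -0.00745792],
       [ 0.01026488,  0.8371742 , -0.54684   ],
       [ 0.00220288, -0.54688642, -0.83720391]]), 't': array([0.60424508, 0.04983783, 1.04713546])}
top {'intrinsics': array([[351.42900411,   0.  
[... 162 characters left out ...]
08, -0.00488657],
       [-0.99823749,  0.00556744, -0.05908402],
       [ 0.05910969,  0.00456553, -0.99824105]]), 't': array([-0.00304927,  0.60210157,  0.91910628])}
{'intrinsics': array([[298.58881189,   0.        , 255.14892199],
       [  0.        , 298.58881189, 188.41270995],
       [  0.        ,   0.        ,   1.        ]]), 'tool_from_camera': array([[-6.95917580e-05, -9.51240397e-01, -3.08450485e-01,
         7.88121403e-02],
       [ 9.99999526e-01, -3.65606984e-04,  9.01889999e-04,
         3.32419903e-04],
       [-9.70685853e-04, -3.08450276e-01,  9.51239972e-01,
         3.12581357e-02],
       [ 0.00000000e+00,  0.00000000e+00,  0.00000000e+00,
         1.00000000e+00]])}
```

View pics/scene0.png

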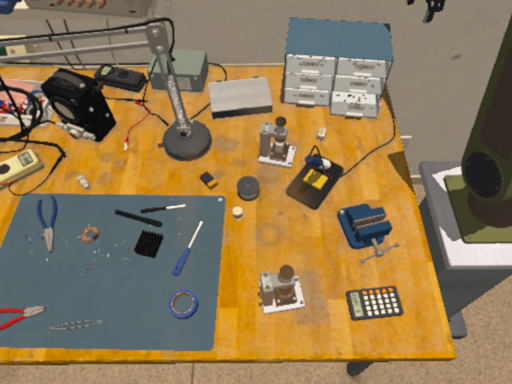

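View pics/top0.png

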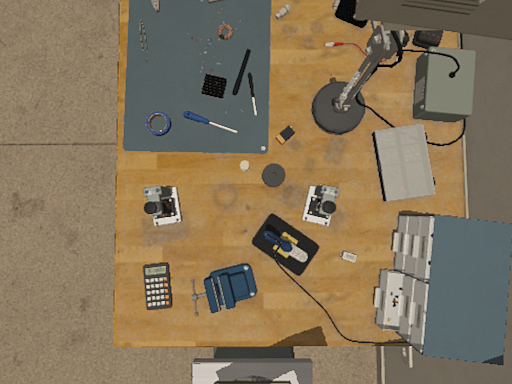

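```bash
python3 - <<'E'
import cv2,numpy as np
s=cv2.imread("pics/scene0.png");t=cv2.imread("pics/top0.png")
f=lambda im,x,y:cv2.resize(im[y:y+58,x:x+76],(380,290),interpolation=cv2.INTER_CUBIC)
cv2.imwrite("pics/crops.png",np.vstack([np.hstack([f(s,240,112),f(s,244,258)]),np.hstack([f(t,284,176),f(t,124,176)])]))
E
```

```text
(no output)
```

View pics/crops.png

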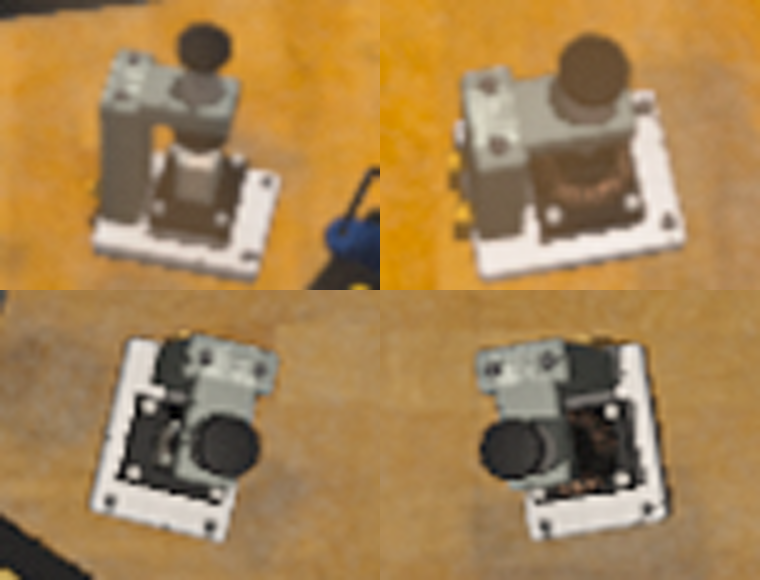

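```bash
cat > h.py <<'E'
import cv2,numpy as np
from scipy.spatial.transform import Rotation as Ro
from bench import viewer,get_obs
def cam(n,o=None):
    i=viewer.camera_info(n);K=i["intrinsics"]
    if n!="wrist": return K,i["R"],-i["R"].T@i["t"]
    T=i["tool_from_camera"];Rw=Ro.from_euler("xyz",o["ee_rot"],degrees=True).as_matrix()
    return K,(Rw@T[:3,:3]).T,o["ee_pos"]+Rw@T[:3,3]
def ray(c,p):
    K,R,C=c;d=R.T@np.linalg.inv(K)@[p[0],p[1],1];return C,d/np.linalg.norm(d)
def onz(c,p,z): C,d=ray(c,p);return C+d*(z-C[2])/d[2]
def tri(rs):
    P=[np.eye(3)-np.outer(d,d) for C,d in rs];X=np.linalg.solve(sum(P),sum(p@C for p,(C,d) in zip(P,rs)))
    return X,[np.linalg.norm(p@(X-C)) for p,(C,d) in zip(P,rs)]
E
python3 - <<'E'
from h import *
def blob(f,x,y,w,h,th):
    g=cv2.imread(f)[y:y+h,x:x+w];m=(g.max(2)<th).astype(np.uint8)
    n,l,s,c=cv2.connectedComponentsWithStats(m);k=1+np.argmax(s[1:,4]);print(f,s[k]+[x,y,0,0,0],c[k]+[x,y])
blob("pics/scene0.png",272,114,18,13,90);blob("pics/top0.png",318,196,20,18,75)
S,T=cam("scene"),cam("top")
for ps,pt in(((281,121.4),(329,207)),((362.7-2.5-.0,0),(0,0)))[:1]:
    print(tri([ray(S,ps),ray(T,pt)]),onz(S,ps,.152),onz(T,pt,.152))
ps,pt=(244+215/5,258+70/5),(124+134/5,176+157/5)
print("ring",tri([ray(S,ps),ray(T,pt)]),onz(S,ps,.152),onz(T,pt,.152))
E
```

```text
pics/scene0.png [276 117  10  10  72] [280.40277778 121.55555556]
pics/top0.png [322 201  14  13 133] [328.44360902 206.69924812]
(array([ 0.55587273, -0.17975847,  0.15031913]), [np.float64(0.00046921124895127266), np.float64(0.0004692112489514415)]) [ 0.55550904 -0.17813123  0.152     ] [ 0.55631931 -0.17945447  0.152     ]
ring (array([0.55695948, 0.22830641, 0.14610477]), [np.float64(0.0007055775924607573), np.float64(0.0007055775924605964)]) [0.55660625 0.23068116 0.152     ] [0.55758074 0.22648361 0.152     ]
```

```bash
python3 - <<'E'
from h import *
S,T=cam("scene"),cam("top")
for n,ps,pt in(("cab near-left",(391,59),(424,357)),("cab far-left",(286,51),(434,214)),("lamp elbow",(157,38),(385,38)),("vise",(382,210),(250,268))):
    print(n,tri([ray(S,ps),ray(T,pt)]))
for X in([.162,-.499,.404],[.162,-.499,.23],[.556,-.179,.152]):
    for K,R,C in(S,T):
        c=K@R@(np.array(X)-C);print(X,c[:2]/c[2])
E
```

```text
cab near-left (array([ 0.24575152, -0.3622716 ,  0.19778569]), [np.float64(0.0038584108851708494), np.float64(0.0038584108851707176)])
cab far-left (array([ 0.53811515, -0.38956576,  0.20595218]), [np.float64(0.0015820344948549276), np.float64(0.001582034494855219)])
lamp elbow (array([ 0.83855625, -0.23494715,  0.36459102]), [np.float64(0.004310457481368859), np.float64(0.004310457481368681)])
vise (array([0.35462051, 0.0174212 , 0.04663487]), [np.float64(0.05026596829454453), np.float64(0.05026596829454448)])
[0.162, -0.499, 0.404] [438.00823347 -46.00510831]
[0.162, -0.499, 0.404] [584.34483927 468.78083718]
[0.162, -0.499, 0.23] [415.86543659  17.73998306]
[0.162, -0.499, 0.23] [502.19776251 404.68086988]
[0.556, -0.179, 0.152] [280.79906873 121.15236002]
[0.556, -0.179, 0.152] [328.8025572  207.14157447]
```

>>> step_arm([
  {"z": -36},
  {"x": 33, "y": -13, "z": -36},
  {"x": 70, "y": -27, "z": -36},
  {"x": 107, "y": -41, "z": -36},
  {"x": 144, "y": -55, "z": -36},
  {"x": 181, "y": -69, "z": -36},
  {"x": 218, "y": -83, "z": -36},
  {"x": 255, "y": -98, "z": -36},
  {"x": 292, "y": -112, "z": -36},
  {"x": 329, "y": -126, "z": -36},
], claw=-1)

```text
$.deltas[0]: bad value
```

>>> step_arm([
  {"x": 37, "y": -14},
  {"x": 74, "y": -29},
  {"x": 111, "y": -44},
  {"x": 134, "y": -53},
  {"x": 144, "y": -57},
  {"x": 144, "y": -57},
  {"x": 144, "y": -57},
])

```text
$.deltas[0]: bad value
```

```bash
python3 - <<'E'
from h import *
import pickle
o=get_obs();im=viewer.camera("wrist");cv2.imwrite("pics/w1.png",im);pickle.dump(o,open("o1.pkl","wb"));print(o)
K,R,C=cam("wrist",o);c=K@R@(np.array([.556,-.179,.152])-C);print(c[:2]/c[2])
E
```

```text
{'time_s': 0.1, 'joints': array([-7.20208195e+01,  1.49308533e+01, -7.97656285e+00,  6.71907367e+01,
        1.98025935e-04,  8.99996795e+01]), 'dq': array([ 0.10766822, -0.06059806,  0.15577056, -0.00824118,  0.04960133,
       -0.00907926]), 'joint_torque': array([ 1.13188795e-03, -4.06506515e+01,  2.54528099e+01,  1.00636692e-02,
       -1.11261115e-04, -2.68255604e-06]), 'ee_pos': array([ 0.16195948, -0.49907537,  0.40397001]), 'ee_rot': array([-1.79901847e+02, -1.98574687e-04,  1.79795006e+01]), 'ft_force': array([0.28613356, 1.07860593, 0.46802031]), 'moment': array([ 0.05989358, -0.02121335, -0.02778385]), 'gripper_force': 0.0, 'width': 0.08549957768129868}
[ -363.43485212 -1311.56991553]
```

View pics/w1.png

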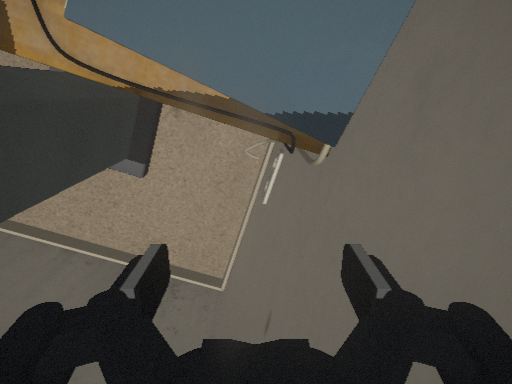

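The moves were refused (all six keys are needed), so the picture shows only the open fingers at the start pose over the cabinet corner. I'll resend with full rows.

>>> step_arm([
  {"x": 0, "y": 0, "z": -36, "wx": 0, "wy": 0, "wz": 0},
  {"x": 33, "y": -13, "z": -36, "wx": 0, "wy": 0, "wz": 0},
  {"x": 70, "y": -27, "z": -36, "wx": 0, "wy": 0, "wz": 0},
  {"x": 107, "y": -41, "z": -36, "wx": 0, "wy": 0, "wz": 0},
  {"x": 144, "y": -55, "z": -36, "wx": 0, "wy": 0, "wz": 0},
  {"x": 181, "y": -69, "z": -36, "wx": 0, "wy": 0, "wz": 0},
  {"x": 218, "y": -83, "z": -36, "wx": 0, "wy": 0, "wz": 0},
  {"x": 255, "y": -98, "z": -36, "wx": 0, "wy": 0, "wz": 0},
  {"x": 292, "y": -112, "z": -36, "wx": 0, "wy": 0, "wz": 0},
  {"x": 329, "y": -126, "z": -36, "wx": 0, "wy": 0, "wz": 0},
], claw=-1)

```text
time_s: 0.98
ee_pos: [0.4372, -0.2763, 0.4406]
ee_rot: [-180.0, 0.0, 18.0]
ft_force: [0.4, -0.6, -0.6]
width: -0.0004
gripper_force: 0.0
```

>>> step_arm([
  {"x": 37, "y": -14, "z": 0, "wx": 0, "wy": 0, "wz": 0},
  {"x": 74, "y": -29, "z": 0, "wx": 0, "wy": 0, "wz": 0},
  {"x": 110, "y": -43, "z": 0, "wx": 0, "wy": 0, "wz": 0},
  {"x": 134, "y": -52, "z": 0, "wx": 0, "wy": 0, "wz": 0},
  {"x": 143, "y": -56, "z": 0, "wx": 0, "wy": 0, "wz": 0},
  {"x": 143, "y": -56, "z": 0, "wx": 0, "wy": 0, "wz": 0},
  {"x": 143, "y": -56, "z": 0, "wx": 0, "wy": 0, "wz": 0},
])

```text
time_s: 1.57
ee_pos: [0.5545, -0.1806, 0.4402]
ee_rot: [-180.0, 0.1, 18.0]
ft_force: [0.6, -0.5, 0.4]
width: -0.0
gripper_force: 0.0
```

```bash
python3 - <<'E'
from h import *
import pickle
o=get_obs();im=viewer.camera("wrist");cv2.imwrite("pics/w2.png",im);pickle.dump(o,open("o2.pkl","wb"));print(o["time_s"],o["ee_pos"],o["ee_rot"])
K,R,C=cam("wrist",o);c=K@R@(np.array([.556,-.179,.152])-C);print(c[:2]/c[2])
E
```

```text
1.5667 [ 0.55449833 -0.18056625  0.44018113] [-1.79981119e+02  1.03175878e-01  1.80143108e+01]
[253.47076036 181.07064077]
```

View pics/w2.png

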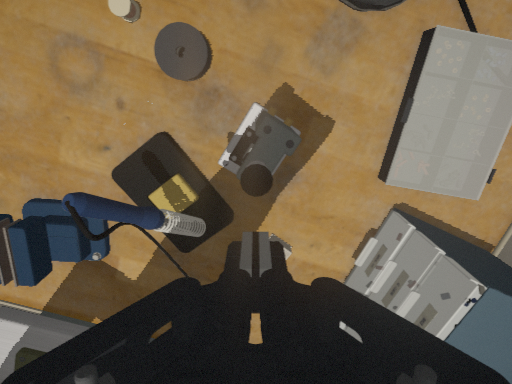

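```bash
python3 - <<'E'
from h import *
import pickle
o=pickle.load(open("o2.pkl","rb"));im=cv2.imread("pics/w2.png")[150:205,225:290]
g=cv2.GaussianBlur(im,(3,3),0)
m=(g.max(2)<62).astype(np.uint8);m=cv2.morphologyEx(m,cv2.MORPH_OPEN,cv2.getStructuringElement(2,(13,13)))
n,l,s,c=cv2.connectedComponentsWithStats(m)
W=cam("wrist",o)
for k in range(1,n):
    p=c[k]+[225,150];print(s[k],p,onz(W,p,.152),tri([ray(W,p),ray(cam("scene"),(280.6,121.3)),ray(cam("top"),(328.7,207))]))
v=cv2.resize(im,None,fx=6,fy=6,interpolation=cv2.INTER_NEAREST)
cv2.imwrite("pics/w2c.png",np.hstack([v,cv2.resize(m*255,None,fx=6,fy=6,interpolation=0)[...,None].repeat(3,2)]))
E
```

```text
[ 21  16  26  30 580] [259.2637931  181.10344828] [ 0.55757724 -0.18395385  0.152     ] (array([ 0.55632792, -0.18229627,  0.14731624]), [np.float64(0.002145844016380596), np.float64(0.00041577926287918014), np.float64(0.0024866699586250144)])
```

View pics/w2c.png

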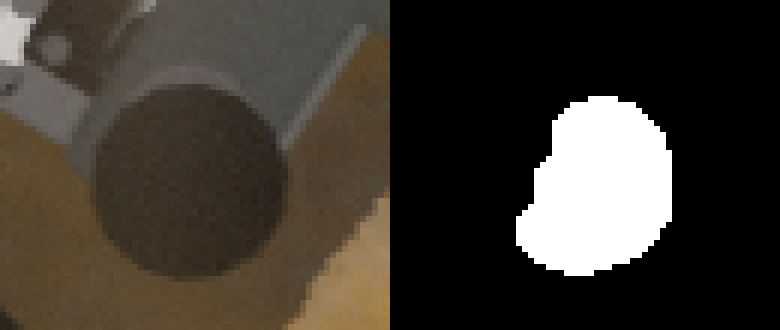

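>>> step_arm([
  {"x": 3, "y": 0, "z": 30, "wx": 0, "wy": 0, "wz": 0},
  {"x": 3, "y": 0, "z": 60, "wx": 0, "wy": 0, "wz": 0},
  {"x": 3, "y": 0, "z": 85, "wx": 0, "wy": 0, "wz": 0},
  {"x": 3, "y": 0, "z": 100, "wx": 0, "wy": 0, "wz": 0},
  {"x": 3, "y": 0, "z": 106, "wx": 0, "wy": 0, "wz": 0},
  {"x": 3, "y": 0, "z": 106, "wx": 0, "wy": 0, "wz": 0},
  {"x": 3, "y": 0, "z": 106, "wx": 0, "wy": 0, "wz": 0},
])

```text
time_s: 2.2
ee_pos: [0.5572, -0.1806, 0.3355]
ee_rot: [180.0, -0.0, 17.9]
ft_force: [-0.1, 0.2, 1.1]
width: -0.0001
gripper_force: 0.0
```

```bash
python3 - <<'E'
from h import *
from bench import manip
o=get_obs();print(o["time_s"],o["ee_pos"],o["ft_force"],manip.tip_reach)
out=[]
for n,(x,y) in(("wrist",(215,150)),("scene",(250,80)),("top",(290,170))):
    im=viewer.camera(n);cv2.imwrite(f"pics/{n}3.png",im);out.append(cv2.resize(im[y:y+90,x:x+90],(260,260),interpolation=2))
cv2.imwrite("pics/c3.png",np.hstack(out))
E
```

```text
2.2 [ 0.5571735  -0.18055714  0.33552165] [-0.0915202   0.15909278  1.06210801] 0.1734
```

View pics/c3.png

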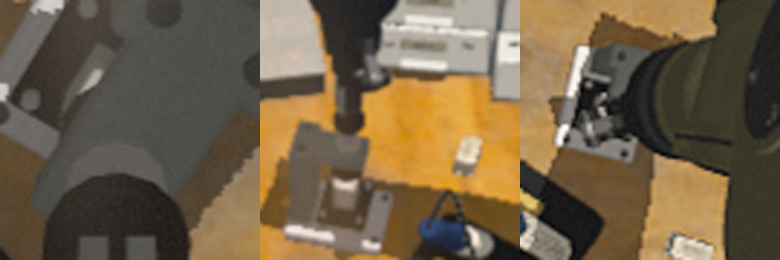

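The fingertips sit over the cap (centred in the wrist view, at the cap in the scene view), and the tall clear relay is visible in this jig's nest. Pressing now.

>>> step_arm([
  {"x": 0, "y": 0, "z": 6, "wx": 0, "wy": 0, "wz": 0},
  {"x": 0, "y": 0, "z": 10, "wx": 0, "wy": 0, "wz": 0},
  {"x": 0, "y": 0, "z": 13, "wx": 0, "wy": 0, "wz": 0},
  {"x": 0, "y": 0, "z": 16, "wx": 0, "wy": 0, "wz": 0},
  {"x": 0, "y": 0, "z": 18, "wx": 0, "wy": 0, "wz": 0},
  {"x": 0, "y": 0, "z": 18, "wx": 0, "wy": 0, "wz": 0},
  {"x": 0, "y": 0, "z": 18, "wx": 0, "wy": 0, "wz": 0},
])

```text
time_s: 2.93
ee_pos: [0.5581, -0.1797, 0.317]
ee_rot: [180.0, -0.1, 18.0]
ft_force: [1.3, -1.5, 4.0]
width: -0.0001
gripper_force: 1.8
```

>>> step_arm([
  {"x": 0, "y": 0, "z": 3, "wx": 0, "wy": 0, "wz": 0},
  {"x": 0, "y": 0, "z": 5, "wx": 0, "wy": 0, "wz": 0},
  {"x": 0, "y": 0, "z": 7, "wx": 0, "wy": 0, "wz": 0},
  {"x": 0, "y": 0, "z": 9, "wx": 0, "wy": 0, "wz": 0},
  {"x": 0, "y": 0, "z": 10, "wx": 0, "wy": 0, "wz": 0},
  {"x": 0, "y": 0, "z": 11, "wx": 0, "wy": 0, "wz": 0},
  {"x": 0, "y": 0, "z": 11, "wx": 0, "wy": 0, "wz": 0},
  {"x": 0, "y": 0, "z": 11, "wx": 0, "wy": 0, "wz": 0},
])

```text
time_s: 3.6
ee_pos: [0.558, -0.1797, 0.3074]
ee_rot: [179.9, -0.1, 18.0]
ft_force: [-0.4, 0.3, 12.7]
width: -0.0
gripper_force: 6.1
```

>>> step_arm([
  {"x": 0, "y": 0, "z": 1, "wx": 0, "wy": 0, "wz": 0},
  {"x": 0, "y": 0, "z": 2, "wx": 0, "wy": 0, "wz": 0},
  {"x": 0, "y": 0, "z": 3, "wx": 0, "wy": 0, "wz": 0},
  {"x": 0, "y": 0, "z": 3, "wx": 0, "wy": 0, "wz": 0},
  {"x": 0, "y": 0, "z": 3, "wx": 0, "wy": 0, "wz": 0},
  {"x": 0, "y": 0, "z": 3, "wx": 0, "wy": 0, "wz": 0},
])

```text
time_s: 4.1
ee_pos: [0.558, -0.1797, 0.3053]
ee_rot: [179.9, -0.2, 18.0]
ft_force: [-1.6, 0.1, 15.6]
width: 0.0003
gripper_force: 8.2
```

>>> step_arm([
  {"x": 0, "y": 0, "z": 1, "wx": 0, "wy": 0, "wz": 0},
  {"x": 0, "y": 0, "z": 1, "wx": 0, "wy": 0, "wz": 0},
  {"x": 0, "y": 0, "z": 1, "wx": 0, "wy": 0, "wz": 0},
  {"x": 0, "y": 0, "z": 1, "wx": 0, "wy": 0, "wz": 0},
  {"x": 0, "y": 0, "z": 1, "wx": 0, "wy": 0, "wz": 0},
  {"x": 0, "y": 0, "z": 1, "wx": 0, "wy": 0, "wz": 0},
  {"x": 0, "y": 0, "z": 1, "wx": 0, "wy": 0, "wz": 0},
  {"x": 0, "y": 0, "z": 1, "wx": 0, "wy": 0, "wz": 0},
  {"x": 0, "y": 0, "z": 1, "wx": 0, "wy": 0, "wz": 0},
  {"x": 0, "y": 0, "z": 1, "wx": 0, "wy": 0, "wz": 0},
])

```text
time_s: 4.93
ee_pos: [0.558, -0.1797, 0.3052]
ee_rot: [179.9, -0.2, 18.0]
ft_force: [-3.2, 1.8, 20.7]
width: 0.0001
gripper_force: 10.5
```

Solid: force rose 5 N with no motion, 20 mm below contact. I'll hold a little longer, then let it rise.

>>> step_arm([
  {"x": 0, "y": 0, "z": 0, "wx": 0, "wy": 0, "wz": 0},
  {"x": 0, "y": 0, "z": 0, "wx": 0, "wy": 0, "wz": 0},
  {"x": 0, "y": 0, "z": 0, "wx": 0, "wy": 0, "wz": 0},
  {"x": 0, "y": 0, "z": 0, "wx": 0, "wy": 0, "wz": 0},
  {"x": 0, "y": 0, "z": -4, "wx": 0, "wy": 0, "wz": 0},
  {"x": 0, "y": 0, "z": -9, "wx": 0, "wy": 0, "wz": 0},
  {"x": 0, "y": 0, "z": -14, "wx": 0, "wy": 0, "wz": 0},
  {"x": 0, "y": 0, "z": -19, "wx": 0, "wy": 0, "wz": 0},
  {"x": 0, "y": 0, "z": -25, "wx": 0, "wy": 0, "wz": 0},
  {"x": 0, "y": 0, "z": -35, "wx": 0, "wy": 0, "wz": 0},
])

```text
time_s: 5.77
ee_pos: [0.5567, -0.1793, 0.3355]
ee_rot: [-179.8, 0.2, 18.0]
ft_force: [-0.3, 0.3, 0.3]
width: 0.0
gripper_force: 0.0
```

>>> step_arm([
  {"x": 0, "y": 0, "z": -25, "wx": 0, "wy": 0, "wz": 0},
  {"x": 0, "y": 0, "z": -55, "wx": 0, "wy": 0, "wz": 0},
  {"x": 0, "y": 0, "z": -85, "wx": 0, "wy": 0, "wz": 0},
  {"x": 0, "y": 0, "z": -100, "wx": 0, "wy": 0, "wz": 0},
  {"x": 0, "y": 0, "z": -100, "wx": 0, "wy": 0, "wz": 0},
  {"x": 0, "y": 0, "z": -100, "wx": 0, "wy": 0, "wz": 0},
  {"x": 0, "y": 0, "z": -100, "wx": 0, "wy": 0, "wz": 0},
])

```text
time_s: 6.35
ee_pos: [0.5571, -0.1794, 0.4352]
ee_rot: [-179.9, 0.2, 18.0]
ft_force: [-0.1, 0.3, -0.1]
width: 0.0002
gripper_force: 0.0
```

```bash
python3 - <<'E'
from h import *
o=get_obs();print(o["time_s"],o["ee_pos"],o["ft_force"])
a=viewer.camera("wrist")[140:260,200:320];b=viewer.camera("scene")[90:180,235:325]
cv2.imwrite("pics/c4.png",np.hstack([cv2.resize(i,(380,380),interpolation=2) for i in(a,b)]))
E
```

```text
6.35 [ 0.55714882 -0.17943273  0.4351849 ] [-0.10614859  0.31006045 -0.0759883 ]
```

View pics/c4.png

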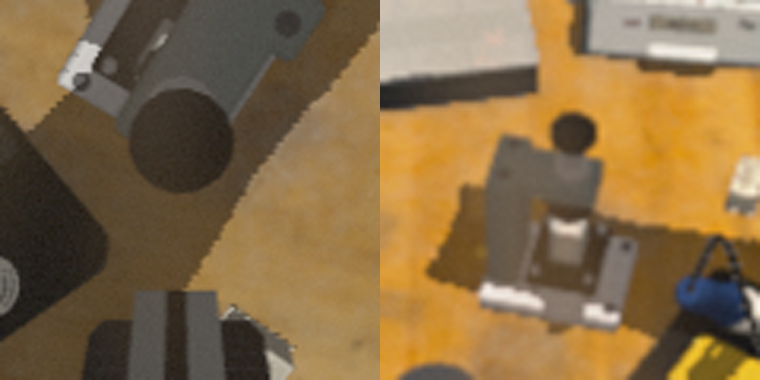

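The cap is back up (scene pixel about (281,121), as at the start), and the gripper is clear. Handing in.

```bash
python3 -c "
from bench import order;print(order.sign_off())"
```

```text
the job is handed in; nothing more can be done
None
```

I pressed the relay jig's plunger fully down to its firm second stop, held it there for over a second and released it; the cap is back up, the arm is clear, the ring jig was never approached, and the job was handed in at about 6.4 s.

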